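Unlatch the teal desk locker

ROBOT

A 6-joint arm with a two-finger parallel gripper is mounted at the origin on the work surface. World frame = base frame: x ahead of the robot, y to its left, z up, the work surface at z = 0. Lengths are in m, angles in rad, forces in N, time in s.
With the tool pointing down it reaches from about 0.375 to 0.975 m from the base axis. Payload 3.8 kg.
Tool frame: the origin (TCP) lies at the very end of the fingers, on their centre line; the grasp point (between the pads) lies behind it (env.hold_point_z is the z of the grasp point in the tool frame, in m); z points along the fingers, y is the direction in which the jaws open and shut (so a half turn about z gives the same grasp; the last joint's range is limited). The gripper opens to 88 mm and grips with 3 to 60 N. Pads are 18 mm wide; open, the fingers measure 123 mm over their backs; the gripper's body (75 mm by 187 mm) begins 45 mm behind the grasp point.
Start: joints at [1.227, 0.264, 1.604, -0, 1.274, -0.037], TCP at [0.204, 0.643, 0.217] pointing down, gripper open.
Joint ranges: [-2.63, 2.63], [-0.94, 2.18], [0.31, 2.57], [-1.31, 4.45], [0, 2.66], [-2.55, 2.55]. Speed limits (rad/s): [2.57, 2.57, 3.14, 3.14, 3.14, 3.14].

INTERFACE

Orientations are given as a 3x3 rotation matrix whose columns are the frame's x, y, z axes.
In Python, from cell import env, imaging gives the robot as it stands. The module is installed in compiled form; this text tells all that it offers.
- The arm moves only by the shell command python3 -m crank 'ROWS'. ROWS is a JSON object of lists of equal length, an entry for each row: "delta_rot": the turn, a rotation vector about the world's x, y, z in degrees, a list of three; "offset": the shift along the world's x, y, z in mm, a list of three; "hand": the closure, from -1 (fully open) to 1 (shut). In form: {"delta_rot": [[rx, ry, rz], ...], "offset": [[x, y, z], ...], "hand": [hand, ...]}. A call has 1 to 5 rows; each row shifts and turns the commanded pose from where the row before left it; what a row does not reach is not made up. A row lasts 1/12 s, in which the tool goes at most 41.7 mm and 7.16 degrees, less where a joint would pass 70% of its speed; a pose out of reach is approached as far as the arm can. A call is refused whole if a number of a shift passes 41.7 or a number of a turn 7.16, either way. A call with a gripper value outside its range is refused whole. The fingers move at their own pace and stop on an object; the grip force is fixed at half the most. Time passes only in rows, so rows that do not move let the fingers close. It gives the time, the measured TCP pose, the force and the opening at its end, in the units of the state.
- env.read_state(): the state, without advancing time (a new reading comes with each control period).
- imaging.get_image(name): name is "scene" or "top" or "wrist"; returns the picture (400x640x3 uint8, red, green, blue); there is no depth.
- imaging.camera_params(name): a dict with "K" (3x3 intrinsics, pixels), "camera_from_world" (4x4, takes a point from world to camera coordinates); the wrist camera has in their place "hand_eye" (4x4, takes a point from camera to tool coordinates, whose origin is the TCP and whose axes are the flange's). Camera axes: x right, y up, looking along -z (the intrinsics and any distortion apply to the point x, -y, -z); pixel columns grow to the right and rows downward; lengths in m; the calibration is good to about 2 mm. A picture is of the moment at which its call begins: read the wrist's pose just before it. camera_params takes no time and is no camera call.
- env.hand_in(): hands the job in, once; it reports no verdict.
The state is a dict: "time_s": time; "qpos": joint angles; "qvel": joint speeds; "tau": joint torques, N m; "eef_pos": TCP position; "tool_rot": TCP orientation; "contact_force": force on the tool from outside, world axes, zero at the start; "moment": the same for the moment, N m; "width": finger opening in m.
Only numpy, scipy, OpenCV 4.12 (cv2) and the standard library are available. Lean on these libraries where they do the work, as an engineer would, in place of code of your own. Each camera call takes 0.05 s, during which the arm holds its last target.

TASK

Open the small desk locker with the teal door: reach down into the gap behind the top of its door, press the yellow sprung hook until the door springs free, then push the half-open door down flat as far as it goes. Leave the orange-doored locker latched and do not knock over the drinks bottle.

Things in the scene. Friction and masses are not known exactly. Their poses are not given: they have to be found in the camera images.
- teal_locker: Pale wooden box fixed to the table, 200 wide (y), 180 deep (x), 175 high; origin under its centre, x to its back, y across, z up. Open front plane at x -90 mm. Teal door 184 wide, 172 tall, 10 thick, hinged along its foot on a line at x -98, z 12 mm; it leans out, held ajar by a yellow hook: at the top a gap about 60 mm wide between front and door, the door's top edge 170 mm up.
- teal_pad (a point): Centre of the top face of the hook's thumb pad in that gap: locker x -120, y 0, 153 mm up; pad 34 (x) by 40 (y) mm; axes as the locker's. The hook's arm is pivoted inside the locker; a barb at its end, 51 mm to -x of the pad, 164 mm up, holds a steel rod across a notch in the door's top. Pressing the pad 14 to 22 mm down (4 to 12 N, stop at 27) lets the door spring out; the hook springs back up.
- teal_door (a joint): Angle of the teal door about the hinge at its foot, rad: 0 shut and upright, about 0.4 held ajar by the hook; freed, it springs by itself to about 1.0 (top edge then 145 mm out from the hinge line, 105 mm up) and stays; 1.5 is its stop, flat just above the table. Pushing it down takes about 2 N near its edge; it stays where it is left.
- orange_door (a joint): Angle of the door of the other locker, alike but for its orange door, standing beside the teal one: rad, about 0.4 while its hook holds it ajar. To be left so.
- bottle: Loose amber drinks bottle with a blue cap, 64 mm across, 170 mm tall, standing on the table beside the lockers; origin at the centre of its underside, z up.

How it is judged:
On the way:
1. the teal door has sprung free of its hook (value of joint teal_door above 0.75 rad), for 0.1 s.
At the end, for the whole second after the job is handed in: The teal door lies down at rest, at 1.3 rad or more of its 1.5 rad; the orange door is still held by its hook (below 0.5 rad); the bottle stands upright (value of joint teal_door above 1.3 rad and velocity of joint teal_door below 0.05 rad/s and value of joint orange_door below 0.5 rad and angle between bottle's own z axis and vertical below 0.3 rad); the robot touches nothing.
It fails at once if the orange door was set free (value of joint orange_door above 0.55 rad).
It fails at once if the bottle was knocked over (angle between bottle's own z axis and vertical above 0.6 rad).
It also fails if it takes over 38 s, if anything falls off the work surface, if the arm or the gripper's body presses on something with over 40 N, if the wrist force passes 120 N, or if a joint passes its speed limit or range.

## Working session

There is one attempt and no reset: what is moved stays moved. The work goes in short steps, Python scripts to look and compute and a shell command to move; the robot and the scene stay as the last step left them, time stands still between calls to the robot, and variables do not carry over. Pictures are saved under pics/ and viewed, and the job is handed in when it is done.

```bash
mkdir -p pics; python3 - <<'E'
from cell import env, imaging
import cv2
s=env.read_state();print(s, env.hold_point_z)
for n in ("scene","top"):
    cv2.imwrite(f"pics/{n}0.png",imaging.get_image(n)[:,:,::-1]); p=imaging.camera_params(n); print(n,p)
E
```

```text
{'time_s': 0.0, 'qpos': array([ 1.22708689e+00,  2.64767105e-01,  1.60534141e+00, -4.58720798e-05,
        1.27370904e+00, -3.69032923e-02]), 'qvel': array([-8.54955059e-04, -1.66928712e-03, -1.12059148e-03,  1.10217557e-03,
        7.22764919e-05,  6.88933930e-04]), 'tau': array([-1.37514780e-03, -5.02089036e+01, -3.56882143e+01,  7.27043767e-02,
        2.91591603e-02, -1.69556624e-04]), 'eef_pos': array([0.20362632, 0.64276617, 0.21529626]), 'tool_rot': array([[-9.53307080e-01,  3.02001837e-01, -7.08454543e-04],
       [ 3.02002666e-01,  9.53304746e-01, -2.10955083e-03],
       [ 3.82848517e-05, -2.22500490e-03, -9.99997524e-01]]), 'contact_force': array([-0.03364343,  0.54500949, -0.03643929]), 'moment': array([0.05590957, 0.00300723, 0.04582573]), 'width': 0.08818975007805782} -0.0187
scene {'K': array([[504.36329272,   0.        , 304.33829345],
       [  0.        , 504.36329272, 195.75181005],
       [  0.        ,   0.        ,   1.        ]]), 'camera_from_world': array([[ 0.99873315,  0.04980484,  0.00718145, -0.6057724 ],
       [-0.04955508,  0.94869629,  0.31228134, -0.010459  ],
       [ 0.00874011, -0.31224161,  0.94996252, -1.79601393],
       [ 0.        ,  0.        ,  0.        ,  1.        ]])}
top {'K': array([[410.93294095,   0.        , 314.57054218],
       [  0.        , 410.93294095, 191.36467428],
       [  0.        ,   0.        ,   1.        ]]), 'camera_from_world': array([[ 0.02004704, -0.99958465,  0.02070393, -0.03002378],
       [ 0.9934182 ,  0.02225067,  0.11236187, -0.63078315],
       [-0.11277588,  0.01831514,  0.99345164, -1.44564345],
       [ 0.        ,  0.        ,  0.        ,  1.        ]])}
```

View pics/scene0.png

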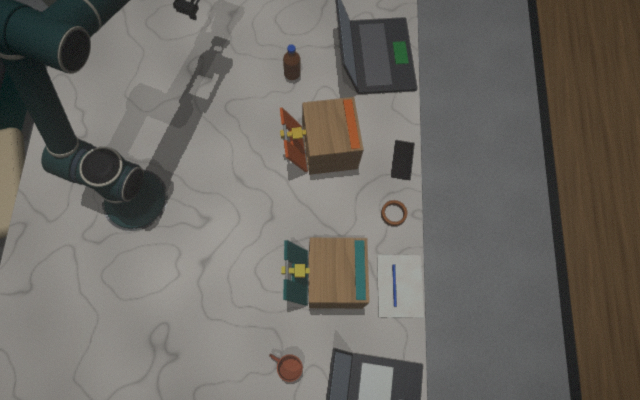

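View pics/top0.png

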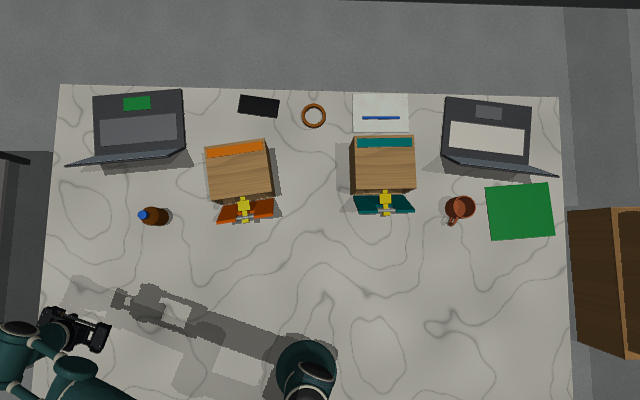

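The scene view shows the teal locker at about (338,272) with its yellow hook at (300,270), and the orange locker above it. In the top view the teal hook is at (385,200), the bottle is far left at (155,216) and the mug is at (460,208). Next I'll zoom in and triangulate.

```bash
cat > h.py <<'E'
import numpy as np, cv2
from cell import env, imaging
def ray(n,u,v):
    p=imaging.camera_params(n);K=p["K"];T=p["camera_from_world"]
    d=np.array([(u-K[0,2])/K[0,0],-(v-K[1,2])/K[1,1],-1]);R=T[:3,:3]
    return -R.T@T[:3,3], R.T@d
def onz(n,u,v,z):
    c,d=ray(n,u,v);return c+d*(z-c[2])/d[2]
def proj(n,P):
    p=imaging.camera_params(n);q=p["camera_from_world"]@np.r_[P,1];K=p["K"]
    return K[0,0]*q[0]/-q[2]+K[0,2],K[1,1]*-q[1]/-q[2]+K[1,2]
def tri(a,b):
    c1,d1=ray(*a);c2,d2=ray(*b);s=np.linalg.lstsq(np.c_[d1,-d2],c2-c1,rcond=None)[0]
    p,q=c1+d1*s[0],c2+d2*s[1];return (p+q)/2,np.linalg.norm(p-q)
E
python3 - <<'E'
import cv2
a=cv2.imread('pics/scene0.png')[225:325,265:385];b=cv2.imread('pics/top0.png')[125:225,340:430]
cv2.imwrite('pics/z1.png',cv2.resize(a,None,fx=6,fy=6,interpolation=cv2.INTER_CUBIC))
cv2.imwrite('pics/z2.png',cv2.resize(b,None,fx=6,fy=6,interpolation=cv2.INTER_CUBIC))
E
```

```text
(no output)
```

View pics/z1.png

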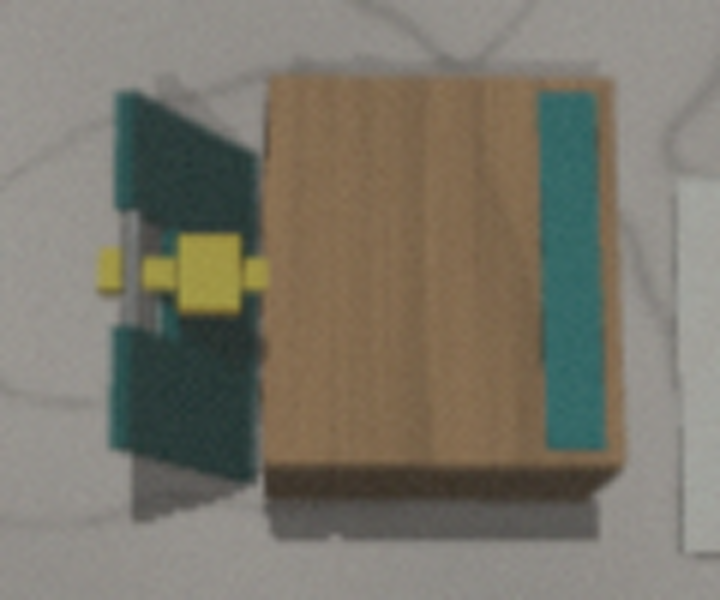

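View pics/z2.png

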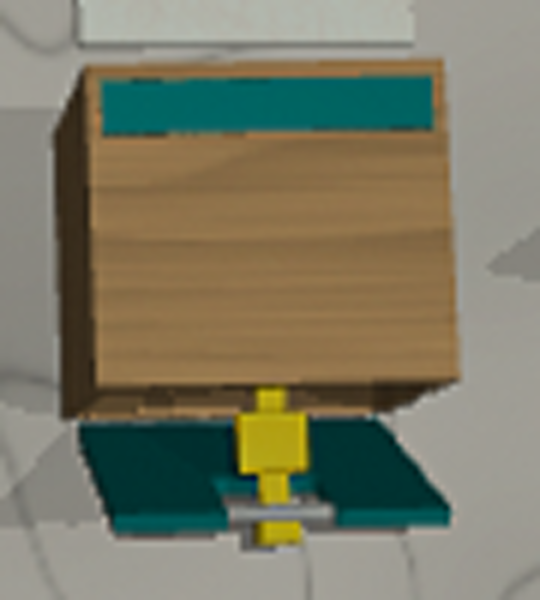

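```bash
python3 - <<'E'
from h import *
S=lambda u,v:("scene",u/6+265-.42,v/6+225-.42)
T=lambda u,v:("top",u/6+340-.42,v/6+125-.42)
print("pad",tri(S(209,273),T(272,443)),onz(*S(209,273),.153),onz(*T(272,443),.153))
s=[S(268,78),S(612,78),S(622,467),S(266,465)]
t=[T(97,387),T(85,68),T(443,60),T(458,380)]
A=[];B=[]
for a,b in zip(s,t):
    A.append(onz(*a,.175)[:2]);B.append(onz(*b,.175)[:2]);print(tri(a,b),A[-1],B[-1])
for Q in (A,B):
    Q=np.array(Q);c=Q.mean(0);x=(Q[1]+Q[2]-Q[0]-Q[3]);y=(Q[0]+Q[1]-Q[2]-Q[3])
    print(c,np.degrees(np.arctan2(x[1],x[0])),np.degrees(np.arctan2(-y[0],y[1])),np.linalg.norm(x)/2,np.linalg.norm(y)/2)
    yaw=np.arctan2(x[1],x[0]);print("pad from box",c-.12*np.array([np.cos(yaw),np.sin(yaw)]))
E
```

```text
pad (array([ 0.60153463, -0.25009189,  0.1443406 ]), np.float64(0.0021332378262882822)) [ 0.6026507 -0.251268   0.153    ] [ 0.59964534 -0.24873811  0.153     ]
(array([ 0.6277004 , -0.14961357,  0.16584884]), np.float64(0.0011730721346195762)) [ 0.62820926 -0.15161752] [ 0.62602723 -0.14869485]
(array([ 0.80707916, -0.14094607,  0.16703921]), np.float64(0.002726774549397186)) [ 0.80739677 -0.1423731 ] [ 0.8037293  -0.14047861]
(array([ 0.81521436, -0.34129194,  0.16866859]), np.float64(0.0005111343930207384)) [ 0.8146569  -0.34193779] [ 0.81330765 -0.3397027 ]
(array([ 0.63607948, -0.34908108,  0.16547197]), np.float64(0.0010802413072372162)) [ 0.63649432 -0.34997635] [ 0.63434449 -0.34668047]
[ 0.72168931 -0.24647619] 2.7689111028228943 2.2371658087956603 0.17888389426943146 0.19911351987293818
pad from box [ 0.60182941 -0.25227313]
[ 0.71935217 -0.24388916] 2.4393371775611743 2.579619475602555 0.17849435901900418 0.19880631877705335
pad from box [ 0.5994609  -0.24899655]
```

Pad at about (0.601, -0.250, 0.153), with the locker yawed about 2.5°. The box measures 179 x 199 mm against the given 180 x 200, so the fit is good. Next: raise the tool, turn +20° so the jaws lie along the locker's y axis, and close the fingers.

```bash
python3 -m crank '{"delta_rot":[[0,0,6.7],[0,0,6.7],[0,0,6.7],[0,0,0],[0,0,0]],"offset":[[0,0,30],[0,0,30],[0,0,25],[16,-37,0],[16,-37,0]],"hand":[1,1,1,1,1]}'
python3 -m crank '{"delta_rot":[[0,0,0],[0,0,0],[0,0,0],[0,0,0],[0,0,0]],"offset":[[16,-37,0],[16,-37,0],[16,-37,0],[16,-37,0],[16,-37,0]],"hand":[1,1,1,1,1]}'
```

```text
time_s: 0.52
eef_pos: [0.2359, 0.5709, 0.3034]
tool_rot: [[-0.999, -0.047, 0.002], [-0.047, 0.999, 0.003], [-0.002, 0.003, -1.0]]
contact_force: [0.7, -0.3, -0.5]
width: 0.0572
time_s: 0.93
eef_pos: [0.3159, 0.3824, 0.3011]
tool_rot: [[-0.999, -0.045, -0.0], [-0.045, 0.999, -0.001], [0.0, -0.001, -1.0]]
contact_force: [0.8, -0.6, 0.8]
width: 0.0231
```

```bash
python3 -m crank '{"delta_rot":[[0,0,0],[0,0,0],[0,0,0],[0,0,0],[0,0,0]],"offset":[[17,-37,0],[17,-37,0],[17,-37,0],[17,-37,0],[17,-37,0]],"hand":[1,1,1,1,1]}'
python3 -m crank '{"delta_rot":[[0,0,0],[0,0,0],[0,0,0],[0,0,0],[0,0,0]],"offset":[[17,-37,0],[17,-37,0],[17,-37,0],[17,-37,0],[17,-37,0]],"hand":[1,1,1,1,1]}'
python3 -m crank '{"delta_rot":[[0,0,0],[0,0,0],[0,0,0],[0,0,0],[0,0,0]],"offset":[[17,-37,0],[17,-37,0],[17,-37,0],[17,-37,0],[10,-20,0]],"hand":[1,1,1,1,1]}'
python3 -m crank '{"delta_rot":[[0,0,0],[0,0,0]],"offset":[[0,0,0],[0,0,0]],"hand":[1,1]}'
python3 - <<'E'
from h import *
s=env.read_state();print(s['eef_pos'],s['qpos'],s['contact_force']);print(imaging.camera_params('wrist'))
cv2.imwrite('pics/w1.png',imaging.get_image('wrist')[:,:,::-1])
E
```

```text
time_s: 1.35
eef_pos: [0.4009, 0.1975, 0.3014]
tool_rot: [[-0.999, -0.044, -0.0], [-0.044, 0.999, -0.0], [0.0, -0.0, -1.0]]
contact_force: [-0.2, 0.4, 0.6]
width: 0.0005
time_s: 1.77
eef_pos: [0.486, 0.0124, 0.3014]
tool_rot: [[-0.999, -0.044, -0.0], [-0.044, 0.999, 0.0], [0.0, 0.0, -1.0]]
contact_force: [0.8, -0.0, 0.7]
width: 0.0003
time_s: 2.18
eef_pos: [0.5645, -0.1575, 0.3006]
tool_rot: [[-0.999, -0.042, -0.001], [-0.042, 0.999, -0.001], [0.001, -0.001, -1.0]]
contact_force: [0.5, -0.1, 0.0]
width: 0.0005
time_s: 2.35
eef_pos: [0.5636, -0.1544, 0.3005]
tool_rot: [[-0.999, -0.042, -0.002], [-0.042, 0.999, 0.001], [0.002, 0.001, -1.0]]
contact_force: [0.1, 0.4, -1.1]
width: 0.0005
[ 0.56356141 -0.15443503  0.30047075] [-3.10330304e-01  5.34883468e-02  1.69278411e+00  3.87851202e-04
  1.39761559e+00 -1.92279053e+00] [ 0.12763337  0.35717639 -1.14030015]
{'K': array([[299.71990752,   0.        , 317.66573084],
       [  0.        , 299.71990752, 196.83648512],
       [  0.        ,   0.        ,   1.        ]]), 'hand_eye': array([[-8.75733953e-04,  9.55646070e-01,  2.94516250e-01,
         7.60571055e-02],
       [ 9.99999534e-01,  9.56759274e-04, -1.31027389e-04,
        -1.48028864e-04],
       [-4.06996963e-04,  2.94515998e-01, -9.55646462e-01,
        -1.67101670e-01],
       [ 0.00000000e+00,  0.00000000e+00,  0.00000000e+00,
         1.00000000e+00]])}
```

View pics/w1.png

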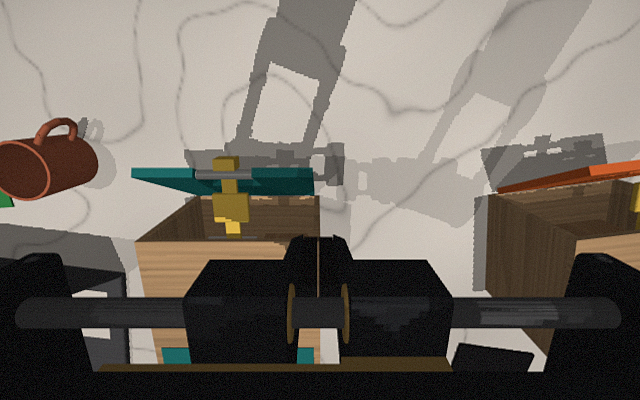

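The wrist view shows the teal hook's pad at about (231,207), with the closed fingers at (318,255). I'll cross-check the pad position from this view.

```bash
python3 - <<'E'
from h import *
p=imaging.camera_params('wrist');K=p['K'];H=p['hand_eye'];s=env.read_state()
d=np.array([(231-K[0,2])/K[0,0],-(207.5-K[1,2])/K[1,1],-1])
R=s['tool_rot'];c=s['eef_pos']+R@H[:3,3];d=R@H[:3,:3]@d
print(s['tool_rot'],c+d*(.153-c[2])/d[2])
E
python3 -m crank '{"delta_rot":[[0,0,0],[0,0,0],[0,0,0],[0,0,0],[0,0,0]],"offset":[[13,-32,0],[12,-32,0],[12,-32,0],[0,0,0],[0,0,0]],"hand":[1,1,1,1,1]}'
```

```text
[[-0.99907267 -0.04301914 -0.00177731]
 [-0.04302132  0.99907342  0.00121138]
 [ 0.00172355  0.00128672 -0.99999769]] [ 0.60038762 -0.24800154  0.153     ]
time_s: 2.82
eef_pos: [0.6007, -0.249, 0.3011]
tool_rot: [[-0.999, -0.044, -0.001], [-0.044, 0.999, 0.001], [0.001, 0.001, -1.0]]
contact_force: [-0.2, -0.0, -0.8]
width: 0.0005
```

All three views agree within 3 mm. Now descending.

```bash
python3 -m crank '{"delta_rot":[[0,0,0],[0,0,0],[0,0,0],[0,0,0],[0,0,0]],"offset":[[0,0,-38],[0,0,-38],[0,0,-30],[0,0,-20],[0,0,-8]],"hand":[1,1,1,1,1]}'
python3 -m crank '{"delta_rot":[[0,0,0],[0,0,0]],"offset":[[0,0,0],[0,0,0]],"hand":[1,1]}'
```

```text
time_s: 3.23
eef_pos: [0.5979, -0.2457, 0.1634]
tool_rot: [[-0.999, -0.046, -0.006], [-0.046, 0.999, 0.004], [0.006, 0.004, -1.0]]
contact_force: [-0.7, 0.6, -0.8]
width: 0.0005
time_s: 3.4
eef_pos: [0.6011, -0.2483, 0.1687]
tool_rot: [[-0.999, -0.045, 0.001], [-0.045, 0.999, -0.0], [-0.001, -0.0, -1.0]]
contact_force: [0.9, -1.0, 1.0]
width: 0.0001
```

```bash
python3 -m crank '{"delta_rot":[[0,0,0],[0,0,0],[0,0,0],[0,0,0],[0,0,0]],"offset":[[0,0,-8],[0,0,-7],[0,0,-6],[0,0,-5],[0,0,0]],"hand":[1,1,1,1,1]}'
python3 -m crank '{"delta_rot":[[0,0,0],[0,0,0],[0,0,0],[0,0,0]],"offset":[[0,0,-4],[0,0,-4],[0,0,-2],[0,0,0]],"hand":[1,1,1,1]}'
python3 -m crank '{"delta_rot":[[0,0,0],[0,0,0]],"offset":[[0,0,0],[0,0,0]],"hand":[1,1]}'
python3 - <<'E'
from h import *
cv2.imwrite('pics/s2.png',cv2.resize(imaging.get_image('scene')[200:350,220:420,::-1],None,fx=4,fy=4))
E
```

```text
time_s: 3.82
eef_pos: [0.6, -0.2493, 0.1402]
tool_rot: [[-0.999, -0.044, -0.002], [-0.044, 0.999, 0.001], [0.002, 0.001, -1.0]]
contact_force: [-0.4, -0.3, -0.0]
width: 0.0008
time_s: 4.15
eef_pos: [0.6007, -0.2496, 0.1313]
tool_rot: [[-0.999, -0.044, -0.0], [-0.044, 0.999, 0.0], [0.0, 0.0, -1.0]]
contact_force: [-0.4, 0.3, 0.1]
width: 0.0005
time_s: 4.32
eef_pos: [0.601, -0.2496, 0.1317]
tool_rot: [[-0.999, -0.044, 0.0], [-0.044, 0.999, -0.0], [-0.0, -0.0, -1.0]]
contact_force: [-0.3, 0.9, 0.2]
width: 0.0005
```

View pics/s2.png

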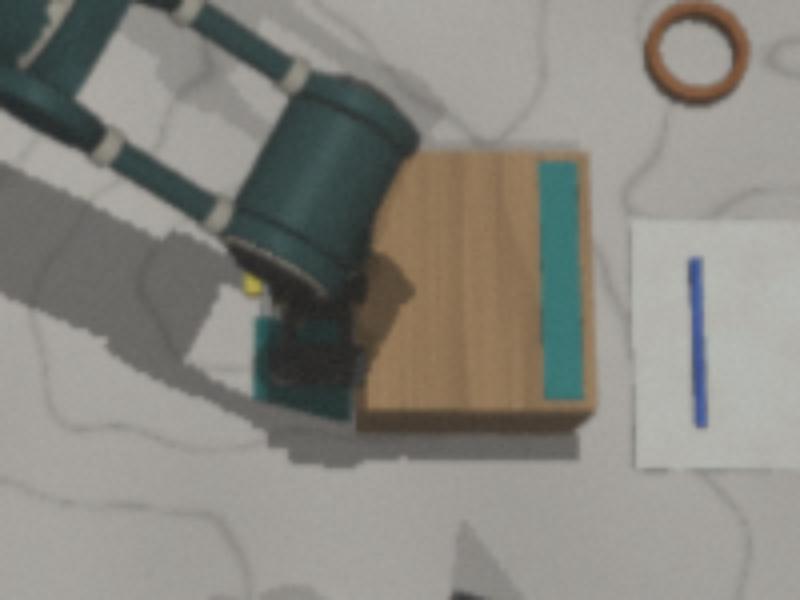

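The scene view shows the door still ajar, with the barb visible at crop (253,285), and no force has registered. I'll look through the wrist and top cameras.

```bash
python3 - <<'E'
from h import *
cv2.imwrite('pics/w3.png',imaging.get_image('wrist')[:,:,::-1])
cv2.imwrite('pics/t3.png',cv2.resize(imaging.get_image('top')[120:245,310:460,::-1],None,fx=5,fy=4.8))
print(env.read_state()['contact_force'],env.read_state()['tau'])
E
```

```text
[-0.37720383  0.02263829  0.43030322] [-7.66435463e-03 -4.88766038e+01 -3.35063481e+01 -4.40550735e-02
  6.09581731e-02 -9.95630330e-06]
```

View pics/w3.png

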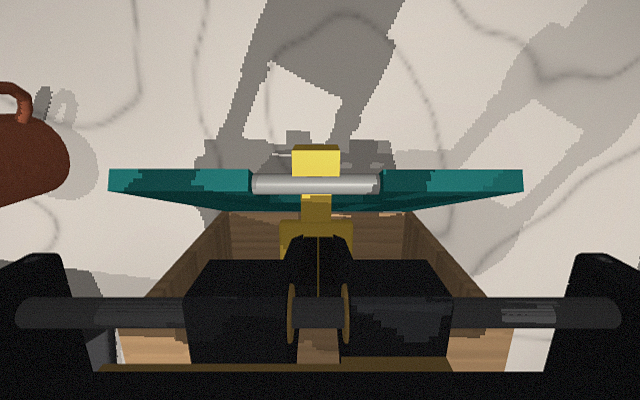

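View pics/t3.png

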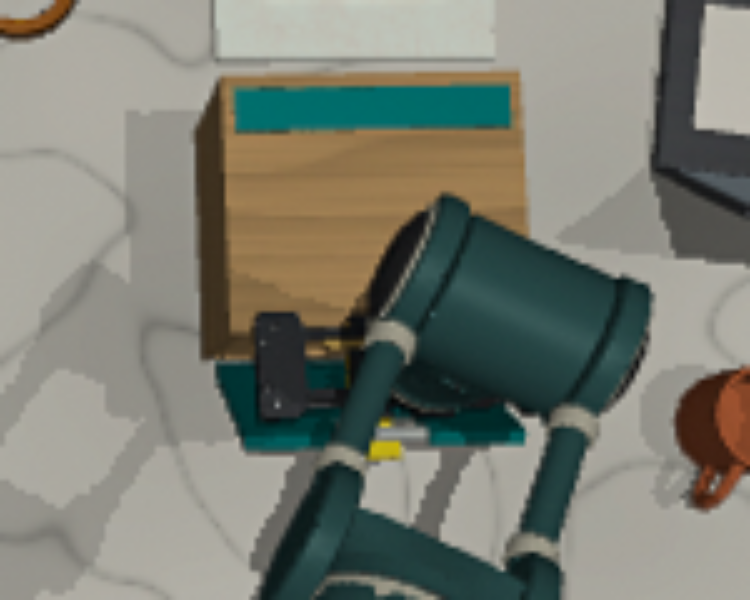

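The fingers appear centred over the pad, which looks untouched. I'll creep down while watching the force.

```bash
python3 -m crank '{"delta_rot":[[0,0,0],[0,0,0]],"offset":[[0,0,-4],[0,0,0]],"hand":[1,1]}'
python3 - <<'E'
from h import *
p=imaging.camera_params('wrist');K=p['K'];H=p['hand_eye'];s=env.read_state();R=s['tool_rot']
def pj(P):
    t=R.T@(np.array(P)-s['eef_pos']);c=np.linalg.inv(H)@np.r_[t,1];return (K[0,0]*c[0]/-c[2]+K[0,2],K[1,1]*-c[1]/-c[2]+K[1,2])
c=np.array([.7205,-.245]);y=np.radians(2.5);X=np.array([np.cos(y),np.sin(y)]);Y=np.array([-X[1],X[0]])
L=lambda x,yy,z:np.r_[c+x/1e3*X+yy/1e3*Y,z/1e3]
for n,q in dict(padL=(-137,20,153),padR=(-137,-20,153),barb=(-171,0,164),doorL=(-165,92,170),doorR=(-165,-92,170),boxfl=(-90,100,175),boxfr=(-90,-100,175)).items(): print(n,pj(L(*q)))
for z in(133,143,153):print(z,pj(L(-137,20,z)),pj(L(-137,-20,z)))
print('tcp',pj(s['eef_pos']))
cv2.imwrite('pics/w4.png',imaging.get_image('wrist')[100:280,160:480,::-1].repeat(2,0).repeat(2,1))
E
```

```text
time_s: 4.63
eef_pos: [0.6012, -0.2497, 0.128]
tool_rot: [[-0.999, -0.044, 0.001], [-0.044, 0.999, -0.0], [-0.001, -0.0, -1.0]]
contact_force: [-0.7, 0.7, 3.8]
width: 0.0006
padL (np.float64(356.05218045249893), np.float64(224.37532204844837))
padR (np.float64(277.71486144535857), np.float64(224.4053371575499))
barb (np.float64(316.7253885234905), np.float64(162.5263174957489))
doorL (np.float64(531.2650889117484), np.float64(178.87904679951484))
doorR (np.float64(102.1984218253539), np.float64(179.05620652611873))
boxfl (np.float64(522.3411313890965), np.float64(331.26645539994445))
boxfr (np.float64(111.48145953973764), np.float64(331.3951062475388))
133 (np.float64(351.7936392620412), np.float64(211.0368583759291)) (np.float64(282.1516619811602), np.float64(211.06415017480435))
143 (np.float64(353.7977897083204), np.float64(217.31419296690567)) (np.float64(280.0636130041567), np.float64(217.34278533240249))
153 (np.float64(356.05218045249893), np.float64(224.37532204844837)) (np.float64(277.71486144535857), np.float64(224.4053371575499))
tcp (np.float64(317.9058100414821), np.float64(235.47215710624715))
```

View pics/w4.png

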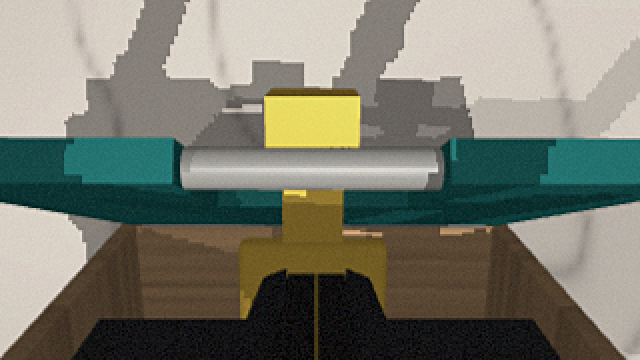

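Contact at z≈0.129 (3.8 N): the pad sits lower than nominal. The wrist view agrees, with the pad edges at crop x 240–386, closer to z 0.143 or below. I'll keep pressing relative to the contact point.

```bash
python3 -m crank '{"delta_rot":[[0,0,0],[0,0,0],[0,0,0],[0,0,0]],"offset":[[0,0,-3],[0,0,-3],[0,0,-2],[0,0,0]],"hand":[1,1,1,1]}'
python3 - <<'E'
from h import *
cv2.imwrite('pics/w5.png',imaging.get_image('wrist')[100:280,160:480,::-1].repeat(2,0).repeat(2,1))
E
```

```text
time_s: 5.02
eef_pos: [0.6014, -0.2497, 0.1207]
tool_rot: [[-0.999, -0.044, 0.001], [-0.044, 0.999, -0.001], [-0.001, -0.001, -1.0]]
contact_force: [-2.6, 1.3, 8.8]
width: 0.0005
```

View pics/w5.png

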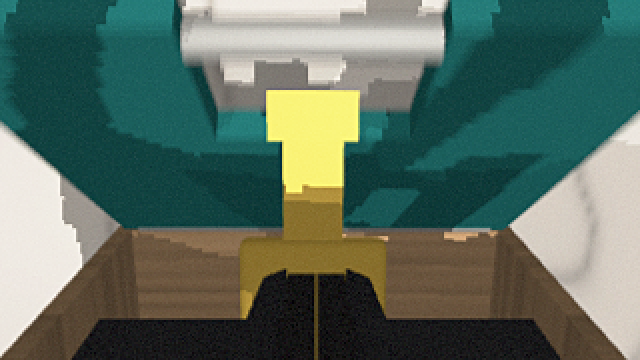

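The door has sprung open: the rod is clear of the barb and the door leans outward. Next I'll raise the tool straight up, then move out over the door to one side of the notch (+50 mm in y, away from the mug).

```bash
python3 -m crank '{"delta_rot":[[0,0,0],[0,0,0],[0,0,0],[0,0,0],[0,0,0]],"offset":[[0,0,15],[0,0,35],[0,0,40],[0,0,30],[0,0,0]],"hand":[1,1,1,1,1]}'
python3 -m crank '{"delta_rot":[[0,0,0],[0,0,0],[0,0,0],[0,0,0],[0,0,0]],"offset":[[-37,15,0],[-37,15,0],[-37,15,0],[0,0,0],[0,0,0]],"hand":[1,1,1,1,1]}'
python3 - <<'E'
from h import *
print(env.read_state()['eef_pos'])
cv2.imwrite('pics/w6.png',imaging.get_image('wrist')[:,:,::-1])
cv2.imwrite('pics/s6.png',imaging.get_image('scene')[:,:,::-1])
E
```

```text
time_s: 5.48
eef_pos: [0.6048, -0.2513, 0.2482]
tool_rot: [[-0.999, -0.044, 0.012], [-0.044, 0.999, -0.006], [-0.012, -0.006, -1.0]]
contact_force: [2.1, -0.0, 0.7]
width: 0.0005
time_s: 5.9
eef_pos: [0.4877, -0.2035, 0.2383]
tool_rot: [[-0.999, -0.044, -0.001], [-0.044, 0.999, 0.001], [0.001, 0.001, -1.0]]
contact_force: [1.0, -0.4, 0.1]
width: 0.0006
[ 0.48767076 -0.20350373  0.23828179]
```

View pics/w6.png

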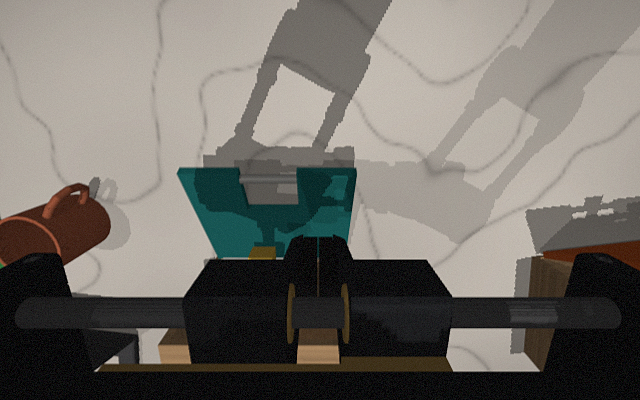

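View pics/s6.png

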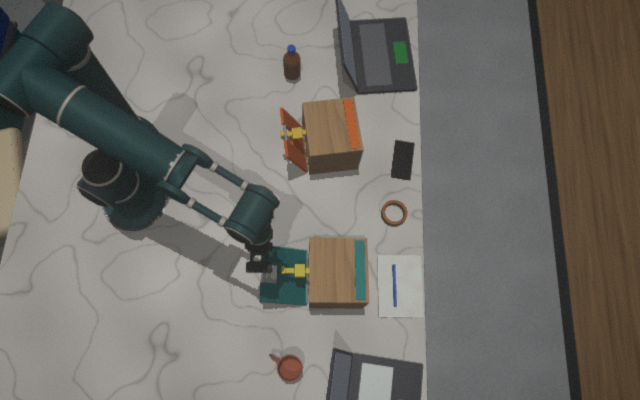

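The door is half open in both views; in the wrist view its top edge is at row 168, columns 178–356. I'll compute the edge position.

```bash
python3 - <<'E'
from h import *
p=imaging.camera_params('wrist');K=p['K'];H=p['hand_eye'];s=env.read_state();R=s['tool_rot'];c=s['eef_pos']+R@H[:3,3]
for u,v in((178,168),(356,168)):
    d=R@H[:3,:3]@np.array([(u-K[0,2])/K[0,0],-(v-K[1,2])/K[1,1],-1])
    for z in (.085,.105):print(u,c+d*(z-c[2])/d[2])
E
```

```text
178 [ 0.48763426 -0.35774689  0.085     ]
178 [ 0.48308133 -0.3484533   0.105     ]
356 [ 0.47924245 -0.16365779  0.085     ]
356 [ 0.47521116 -0.1664288   0.105     ]
```

The width at z 0.105 comes out at 182 mm (given 184), so the edge is at x≈0.477. I'll shift 8 mm inward and go down.

```bash
python3 -m crank '{"delta_rot":[[0,0,0],[0,0,0],[0,0,0],[0,0,0],[0,0,0]],"offset":[[8,0,-35],[0,0,-35],[0,0,-30],[0,0,-15],[0,0,0]],"hand":[1,1,1,1,1]}'
python3 -m crank '{"delta_rot":[[0,0,0],[0,0,0],[0,0,0],[0,0,0],[0,0,0]],"offset":[[0,0,-8],[0,0,-8],[-2,0,-8],[-2,0,-8],[0,0,0]],"hand":[1,1,1,1,1]}'
```

```text
time_s: 6.42
eef_pos: [0.4963, -0.2037, 0.1199]
tool_rot: [[-0.999, -0.044, -0.007], [-0.044, 0.999, 0.003], [0.007, 0.004, -1.0]]
contact_force: [-0.1, 0.1, -0.5]
width: 0.0003
time_s: 6.83
eef_pos: [0.4927, -0.2041, 0.0912]
tool_rot: [[-0.999, -0.044, -0.002], [-0.044, 0.999, 0.001], [0.002, 0.001, -1.0]]
contact_force: [-0.6, 0.7, 0.1]
width: 0.0003
```

```bash
python3 -m crank '{"delta_rot":[[0,0,0],[0,0,0],[0,0,0],[0,0,0],[0,0,0]],"offset":[[-3,0,-8],[-2,0,-8],[-3,0,-8],[-2,0,-6],[0,0,0]],"hand":[1,1,1,1,1]}'
python3 - <<'E'
from h import *
cv2.imwrite('pics/w7.png',imaging.get_image('wrist')[:,:,::-1])
E
```

```text
time_s: 7.25
eef_pos: [0.482, -0.2038, 0.0607]
tool_rot: [[-0.999, -0.044, -0.003], [-0.044, 0.999, 0.001], [0.003, 0.002, -1.0]]
contact_force: [-1.8, -0.1, -0.1]
width: 0.0006
```

View pics/w7.png

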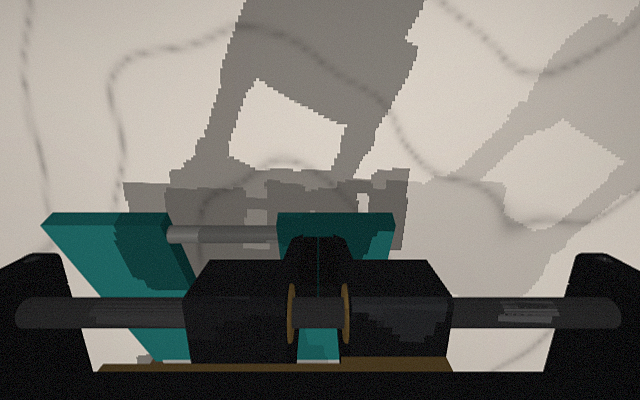

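```bash
cat > e.py <<'E'
from h import *
import sys
p=imaging.camera_params('wrist');K=p['K'];H=p['hand_eye'];s=env.read_state();R=s['tool_rot'];c=s['eef_pos']+R@H[:3,3]
u1,u2,v=map(float,sys.argv[1:])
D=.184*K[0,0]/(u2-u1)
P=[c+R@H[:3,:3]@(D*np.array([(u-K[0,2])/K[0,0],-(v-K[1,2])/K[1,1],-1])) for u in(u1,u2)]
print(P,s['eef_pos'],s['contact_force'])
E
python3 e.py 42 394 213; python3 -m crank '{"delta_rot":[[0,0,0]],"offset":[[0,0,0]],"hand":[1]}'
```

```text
[array([ 0.4670702 , -0.34916073,  0.08115124]), array([ 0.45918397, -0.16533002,  0.0814242 ])] [ 0.48266761 -0.20408472  0.06145462] [ 0.24928988 -0.71767155 -0.35286675]
time_s: 7.38
eef_pos: [0.4837, -0.2045, 0.0624]
tool_rot: [[-0.999, -0.044, -0.0], [-0.044, 0.999, 0.0], [0.0, 0.0, -1.0]]
contact_force: [1.0, 0.6, 0.0]
width: 0.0006
```

The edge has moved from z 0.105 to 0.081 and outward, so the door is being pushed. Continuing.

```bash
python3 -m crank '{"delta_rot":[[0,0,0],[0,0,0],[0,0,0],[0,0,0]],"offset":[[-2,0,-7],[-2,0,-7],[-1,0,-6],[0,0,0]],"hand":[1,1,1,1]}'
python3 -m crank '{"delta_rot":[[0,0,0],[0,0,0],[0,0,0],[0,0,0]],"offset":[[-1,0,-5],[-1,0,-4],[0,0,-3],[0,0,0]],"hand":[1,1,1,1]}'
python3 - <<'E'
from h import *
cv2.imwrite('pics/w8.png',imaging.get_image('wrist')[:,:,::-1])
E
```

```text
time_s: 7.72
eef_pos: [0.4775, -0.2039, 0.0409]
tool_rot: [[-0.999, -0.044, -0.002], [-0.044, 0.999, 0.001], [0.002, 0.001, -1.0]]
contact_force: [-1.3, -0.3, 0.2]
width: 0.0003
time_s: 8.05
eef_pos: [0.4763, -0.2043, 0.0298]
tool_rot: [[-0.999, -0.044, -0.001], [-0.044, 0.999, 0.001], [0.001, 0.001, -1.0]]
contact_force: [-0.1, -0.1, -0.4]
width: 0.0002
```

View pics/w8.png

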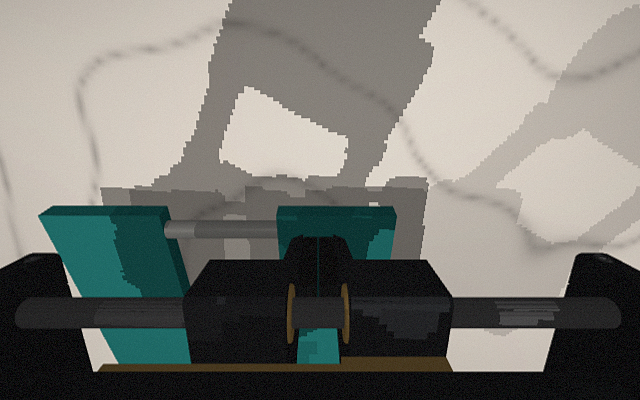

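```bash
python3 e.py 40 396 211; python3 -m crank '{"delta_rot":[[0,0,0],[0,0,0],[0,0,0],[0,0,0]],"offset":[[0,0,-3],[0,0,-3],[0,0,-3],[0,0,0]],"hand":[1,1,1,1]}'
python3 - <<'E'
from h import *
print(env.read_state()['contact_force'])
cv2.imwrite('pics/w9.png',imaging.get_image('wrist')[:,:,::-1])
E
```

```text
[array([ 0.45934335, -0.3488753 ,  0.05123169]), array([ 0.45141397, -0.1650463 ,  0.05138726])] [ 0.47655462 -0.20432232  0.0301205 ] [ 0.50897974 -0.62962549 -0.32266702]
time_s: 8.43
eef_pos: [0.4766, -0.2044, 0.021]
tool_rot: [[-0.999, -0.044, -0.0], [-0.044, 0.999, 0.0], [0.0, 0.0, -1.0]]
contact_force: [-0.3, -0.6, 0.6]
width: 0.0006
[-0.26020505 -0.55401748  0.57074534]
```

View pics/w9.png

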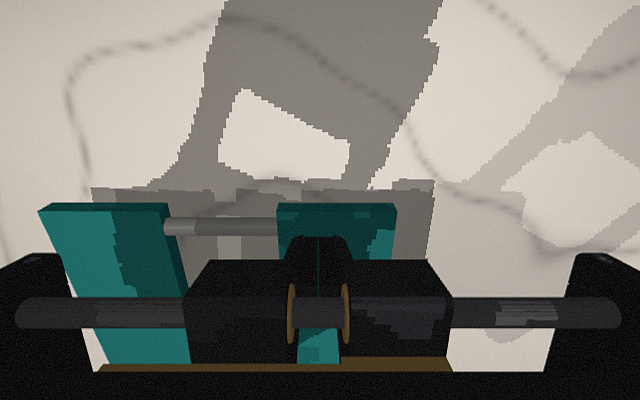

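The door is still moving (edge near z 0.04). Keep pressing until the force rises at the stop.

```bash
python3 -m crank '{"delta_rot":[[0,0,0],[0,0,0],[0,0,0],[0,0,0]],"offset":[[0,0,-2],[0,0,-2],[0,0,-2],[0,0,0]],"hand":[1,1,1,1]}';python3 -m crank '{"delta_rot":[[0,0,0],[0,0,0]],"offset":[[0,0,-2],[0,0,0]],"hand":[1,1]}'
```

```text
time_s: 8.82
eef_pos: [0.4767, -0.2045, 0.0152]
tool_rot: [[-0.999, -0.044, -0.0], [-0.044, 0.999, 0.0], [0.0, 0.0, -1.0]]
contact_force: [-0.4, -0.4, -0.1]
width: 0.0004
time_s: 8.98
eef_pos: [0.4768, -0.2045, 0.0134]
tool_rot: [[-0.999, -0.044, -0.0], [-0.044, 0.999, 0.0], [0.0, 0.0, -1.0]]
contact_force: [-0.0, -0.3, 0.9]
width: 0.0006
```

```bash
python3 - <<'E'
from h import *
cv2.imwrite('pics/w10.png',imaging.get_image('wrist')[:,:,::-1])
cv2.imwrite('pics/s10.png',cv2.resize(imaging.get_image('scene')[200:350,200:400,::-1],None,fx=4,fy=4))
E
```

```text
(no output)
```

View pics/w10.png

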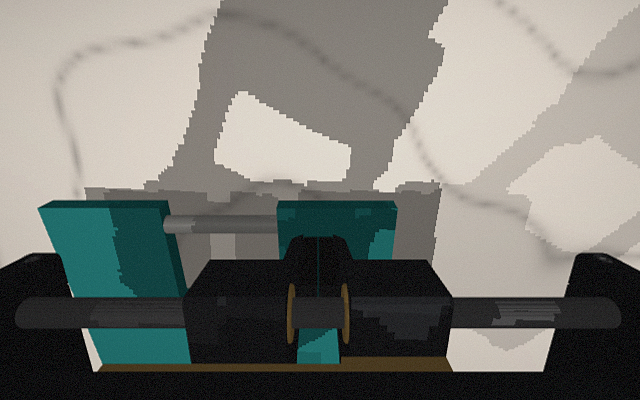

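View pics/s10.png

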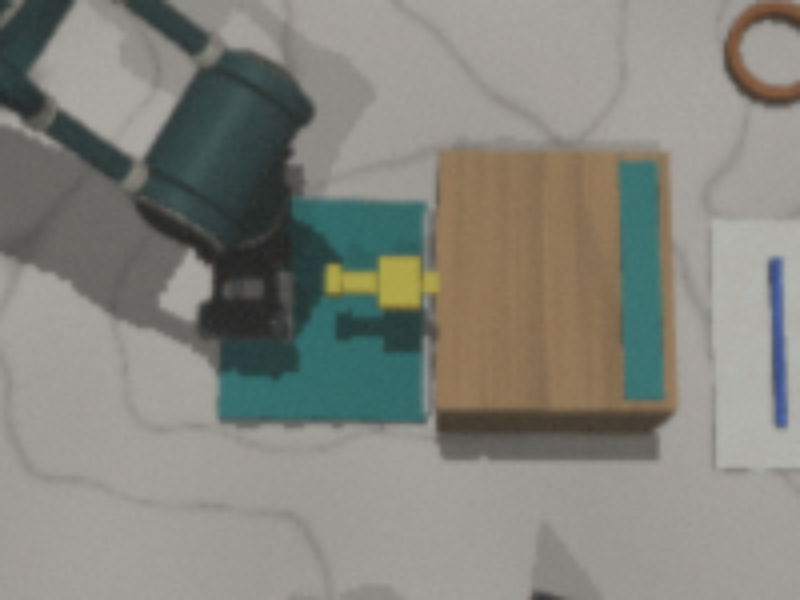

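```bash
python3 e.py 39 396 206; python3 -m crank '{"delta_rot":[[0,0,0],[0,0,0]],"offset":[[0,0,-2],[0,0,0]],"hand":[1,1]}';python3 -m crank '{"delta_rot":[[0,0,0],[0,0,0]],"offset":[[0,0,-2],[0,0,0]],"hand":[1,1]}';python3 -m crank '{"delta_rot":[[0,0,0],[0,0,0]],"offset":[[0,0,-2],[0,0,0]],"hand":[1,1]}'
```

```text
[array([ 0.45698423, -0.34922649,  0.03424877]), array([ 0.44906025, -0.16539722,  0.03434982])] [ 0.47681554 -0.20445443  0.01345854] [ 0.92945691  0.88377684 -0.05626729]
time_s: 9.25
eef_pos: [0.4769, -0.2045, 0.0114]
tool_rot: [[-0.999, -0.044, 0.0], [-0.044, 0.999, -0.0], [-0.0, -0.0, -1.0]]
contact_force: [1.2, -0.8, 0.6]
width: 0.0003
time_s: 9.42
eef_pos: [0.4768, -0.2045, 0.0094]
tool_rot: [[-0.999, -0.044, 0.0], [-0.044, 0.999, -0.0], [0.0, -0.0, -1.0]]
contact_force: [-0.4, 0.2, 1.1]
width: 0.0005
time_s: 9.58
eef_pos: [0.4768, -0.2045, 0.0073]
tool_rot: [[-0.999, -0.044, -0.0], [-0.044, 0.999, 0.0], [0.0, 0.0, -1.0]]
contact_force: [-0.1, 0.1, -0.0]
width: 0.0
```

```bash
python3 -m crank '{"delta_rot":[[0,0,0],[0,0,0]],"offset":[[0,0,-2],[0,0,0]],"hand":[1,1]}';python3 -m crank '{"delta_rot":[[0,0,0],[0,0,0]],"offset":[[0,0,-1],[0,0,0]],"hand":[1,1]}'
python3 - <<'E'
from h import *
cv2.imwrite('pics/w11.png',imaging.get_image('wrist')[:,:,::-1])
E
```

```text
time_s: 9.75
eef_pos: [0.477, -0.2046, 0.006]
tool_rot: [[-0.999, -0.044, -0.0], [-0.044, 0.999, 0.0], [0.0, 0.0, -1.0]]
contact_force: [-0.6, 0.6, 4.0]
width: 0.0004
time_s: 9.92
eef_pos: [0.477, -0.2046, 0.0058]
tool_rot: [[-0.999, -0.044, -0.0], [-0.044, 0.999, 0.0], [0.0, 0.0, -1.0]]
contact_force: [-3.3, 1.9, 11.1]
width: 0.0004
```

View pics/w11.png

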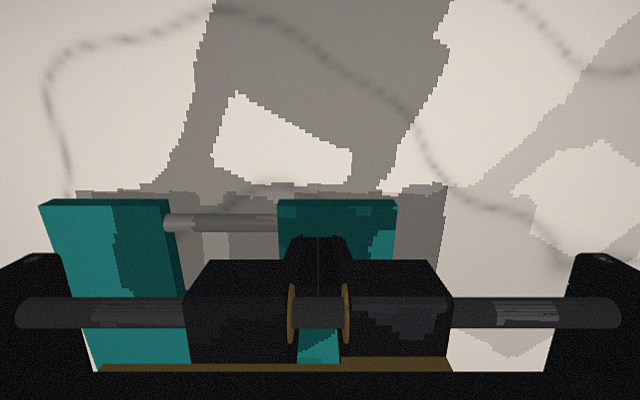

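The force rose sharply to 11 N at constant z, so the door is on its stop. The wrist view shows it lying flat. Now retracting upward.

```bash
python3 -m crank '{"delta_rot":[[0,0,0],[0,0,0],[0,0,0],[0,0,0],[0,0,0]],"offset":[[0,0,10],[-5,5,25],[-10,10,38],[-10,10,38],[-10,10,38]],"hand":[1,1,1,1,1]}'
python3 -m crank '{"delta_rot":[[0,0,0],[0,0,0],[0,0,0],[0,0,0],[0,0,0]],"offset":[[-10,10,38],[0,20,30],[0,0,0],[0,0,0],[0,0,0]],"hand":[1,1,1,1,1]}'
python3 - <<'E'
from h import *
print(env.read_state()['contact_force'])
cv2.imwrite('pics/s12.png',imaging.get_image('scene')[:,:,::-1])
cv2.imwrite('pics/t12.png',imaging.get_image('top')[:,:,::-1])
E
```

```text
time_s: 10.38
eef_pos: [0.4408, -0.1689, 0.1547]
tool_rot: [[-0.999, -0.044, -0.001], [-0.044, 0.999, 0.001], [0.001, 0.001, -1.0]]
contact_force: [-0.0, -0.3, 0.1]
width: 0.0004
time_s: 10.8
eef_pos: [0.4315, -0.1394, 0.221]
tool_rot: [[-0.999, -0.045, -0.0], [-0.045, 0.999, -0.0], [0.0, -0.0, -1.0]]
contact_force: [0.1, -0.2, -0.9]
width: 0.0006
[ 0.13319639 -0.16653558 -0.86272593]
```

View pics/s12.png

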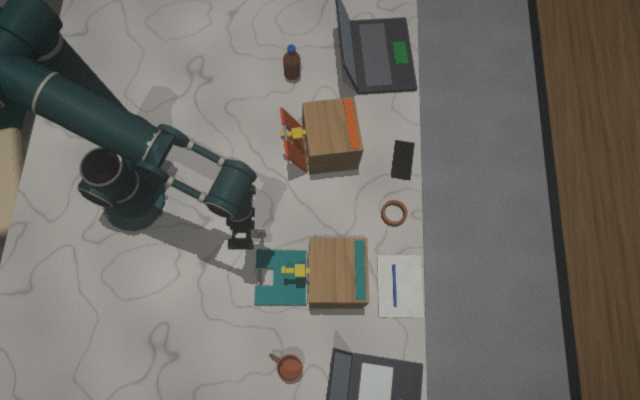

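View pics/t12.png

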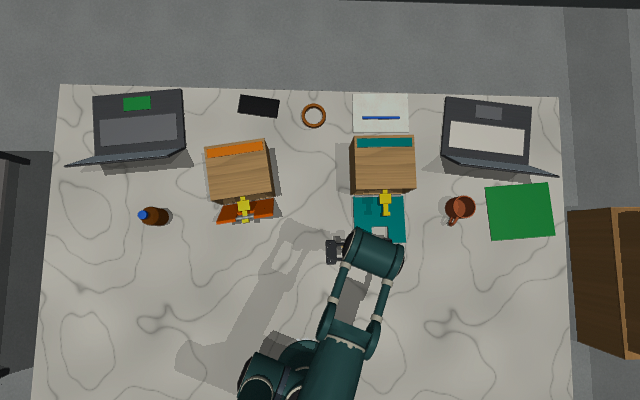

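Both views show the teal door flat: its outer edge is at scene column 255 and its hook has sprung back up. The orange door is still ajar on its hook and the bottle is upright at scene (291,63), in its original place. The gripper is clear. One quick check of the edge position, then I'll hand in.

```bash
python3 - <<'E'
from h import *
print(onz("scene",255,304.5,.024),"expect x about",.7205-.270+.004)
print(env.read_state()['qvel'].round(3)); print(env.hand_in())
E
```

```text
[ 0.46124257 -0.35003338  0.024     ] expect x about 0.4545
[-0.004  0.011  0.002  0.002  0.005 -0.001]
the job is handed in; nothing more can be done
None
```

I pressed the teal locker's hook until its door sprang free, pushed the door flat against its stop, drew the arm clear and handed in at about 11 s of the 38 s allowed. No verdict was reported.

**Last checks:**
- **Teal door:** it lies flat in both the scene and top views, and the push force rose to 11 N at the stop.
- **Orange door:** it is still held ajar by its hook.
- **Bottle:** it stands upright in its original place.
- **Robot:** it is clear of everything, with contact force near zero.

**Disagreements:**
- **Height:** I first felt the hook's pad at a reading of z ≈ 0.13 m instead of 0.153 m. The door's stop also came at a lower reading than I expected. I did not find the cause, so I worked from contact force and pictures instead.
- **Door edge:** a rough single-pixel check put the flat door's outer edge about 7 mm from where I expected it, at x = 0.461 m against 0.4545 m. That check could not tell 1.3 rad from 1.5 rad; the force rise at the stop is the better evidence.

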